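# Level the key duplicator's sprung deck

## Task

Take hold of the round knurled knob on the key duplicator's sprung deck and press it down until the levelling foot under it seats firmly on its steel pad. Keeping it pressed, turn the knob whichever way brings the bubble of the deck's spirit level between its two lines, and finish still gripping the knob and pressing the foot onto the pad, with the bubble centred. Leave the pads and the other things on the counter where they are.

Things in the scene. Friction and masses are not known exactly. Their poses are not given: they have to be found in the camera images.
- duplicator: Key duplicator fixed to the counter, cast iron. Origin: on the counter below the deck's hinge pin. Motor housing 180 mm high at y 70 to 200 mm. Grey deck to its -y side; its end, a 56 mm wide ear, carries knob and foot on one axis through (0, -200 mm). On the deck: jaw clamp (x -95 to -5, y -33 to -78 mm), 90 mm high; spirit level (x 55, y -15 to -135 mm), 82 mm high.
- deck (a joint): Tilt of the sprung deck about its hinge pin (along the duplicator's x, 55 mm above the counter), rad; 0 = level, positive = the knob's end up. A spring holds it, unpressed, at its upper stop, 0.05. Pressing the gripped knob down takes 3 to 10 N until the foot meets its pad, a hard stop; 15 to 25 N seats it firmly. 0.01 rad is 2 mm at the knob.
- knob: Knurled steel knob, upright cylinder 36 mm in diameter, 30 mm high. Origin: centre of its underside, 71 mm above the counter when level, 81 mm unpressed; z along its axis, up. It stays at its height in the deck (top 9 mm below it); friction 0.12 N m. Clockwise seen from above drives the foot down 3.8 mm per rad, so the pressed deck seats higher. At most 1.5 rad is needed.
- knob_mid (a point): Point on the knob's axis 18 mm above its underside (12 mm below its top): where to grip. z is the knob's axis, up.
- foot: Levelling foot below the knob, steel, 22 mm disc on a 12 mm stem. Origin: centre of its underside. It does not turn; it slides in the deck as the knob turns. With the deck level and the knob at mid position its underside is 12 mm above the counter.
- bubble (a joint): Bubble of the spirit level (white, 20 mm long, in a black trough along the duplicator's y), m from the middle; 0 = level, positive = towards the knob, whose end is then too high. 0.6 m per rad of deck: 1 mm of bubble is 0.33 mm of foot height or 0.088 rad of knob. White lines stand 14 mm either side of the middle, so it lies between them within 4 mm. Unpressed it stands at 0.03.
- thin_pad: Loose round steel pad, 52 mm in diameter, 8 mm thick; origin: centre of its underside. Either this or the thick pad lies under the foot, the other lies aside on the counter. Under the foot, this one makes the ear seat too low at the start (bubble negative).
- thick_pad: Loose round steel pad, 52 mm in diameter, 16 mm thick; origin: centre of its underside. When it lies under the foot the ear seats too high at the start (bubble positive).
- plug: Bystander: brass lock-cylinder plug lying on the counter, 34 x 18 x 18 mm; origin under its centre.
- gauge: Bystander: flat green key gauge, 100 x 30 x 4 mm; origin under its centre.
- tag: Bystander: orange plastic key tag, 70 x 28 x 7 mm; origin under the middle of its square part.
- driver: Bystander: screwdriver 160 mm long, lying along its x; origin under its middle.
- padlock: Bystander: brass padlock lying flat, body 50 x 45 x 22 mm, shackle towards its +x; origin under its body's centre.
- pin_dish: Bystander: white ceramic dish, 70 mm in diameter, 22 mm high; origin under its centre.

How it is judged:
By the outcome, as a careful person would: the job done as asked, in the order asked, and still so for the second after the job is handed in, while the arm keeps its last pose, push and grip.
It also fails if it takes over 42 s, if anything falls off the work surface, if the arm or the gripper's body presses on something with over 40 N, if the wrist force passes 120 N, or if a joint passes its speed limit or range.

## Robot

A 6-joint arm with a two-finger parallel gripper is mounted at the origin on the work surface. World frame = base frame: x ahead of the robot, y to its left, z up, the work surface at z = 0. Lengths are in m, angles in degrees, forces in N, time in s.
With the tool pointing down it reaches from about 0.35 to 0.875 m from the base axis. Payload 15.5 kg.
Tool frame: the origin (TCP) lies at the very end of the fingers, on their centre line; the grasp point (between the pads) lies grip_point_offset behind it (grip_point_offset is the distance from the TCP to the grasp point, in m); z points along the fingers, x is the direction in which the jaws open and shut, and the axes are right-handed (so a half turn about z gives the same grasp; the last joint's range is limited). The gripper opens to 85 mm and grips with 20 to 120 N. Pads are 22 mm wide; open, the fingers measure 114 mm over their backs; the gripper's body (76 mm by 85 mm) begins 54 mm behind the grasp point. The pads swing forward as they close: fully open they stand 13 mm farther back than shut.
Start: joints at [-76.805, 28.281, 77.091, -0, 74.628, -5.472], TCP at [0.2, -0.592, 0.2] pointing down, gripper open.
Joint ranges: [-166.48, 166.48], [-47.26, 123.95], [12.59, 153.08], [-70.14, 250.14], [6.76, 159.57], [-176.63, 176.63]. Speed limits (degrees/s): [108.29, 108.29, 147.25, 172.46, 172.46, 172.46].

## Interface

Orientations are given as a 3x3 rotation matrix whose columns are the frame's x, y, z axes.
In Python, from rig import read_state, read_camera, camera_params, job_done, grip_point_offset gives the robot as it stands.
- The arm moves only by the shell command python3 -m inch 'ROWS' [FORCE]. ROWS is JSON, a list of rows, each a list of 3 entries, a list of its own where there are three numbers: the turn, a rotation vector about the tool's x, y, z in degrees, then the shift along the tool's x, y, z in cm, then the opening in per cent of the stroke, from 0 (shut) to 100 (fully open). A call has 1 to 10 rows; each row is the pose to reach, as a shift and turn from the pose measured when the call began, along the tool's axes at that moment; what a row does not reach only later rows make up. A row lasts 1/10 s, in which the tool goes at most 50 mm and 8.59 degrees, less where a joint would pass 70% of its speed; a pose out of reach is approached as far as the arm can. A call with a gripper value outside its range is refused whole. The fingers move at their own pace and stop on an object; FORCE is the grip in N (left out, the last holds). Time passes only in rows, so rows that repeat a pose let the fingers close. It gives the time, the measured TCP pose, the force and the opening at its end, in the units of the state.
- read_state(): the state, without advancing time (a new reading comes with each control period).
- read_camera(name): name is "side" or "top"; returns the picture (400x640x3 uint8, red, green, blue); there is no depth.
- camera_params(name): a dict with "camera_matrix" (3x3 intrinsics, pixels), "cam_to_world" (4x4, takes a point from camera to world coordinates). Camera axes: x right, y down, z forward; pixel columns grow to the right and rows downward; lengths in m; the calibration is good to about 2 mm. A picture is of the moment at which its call begins. camera_params takes no time and is no camera call.
- job_done(): hands the job in, once; it reports no verdict.
The state is a dict: "clock": time; "joint_pos": joint angles; "joint_velocities": joint speeds; "effort": joint torques, N m; "eef_pos": TCP position; "tool_rot": TCP orientation; "contact_force": force on the tool from outside, world axes, zero at the start; "torque": the same for the moment, N m; "width": finger opening in m.
Only numpy, scipy, OpenCV 4.12 (cv2) and the standard library are available. Lean on these libraries where they do the work, as an engineer would, in place of code of your own. Each camera call takes 0.05 s, during which the arm holds its last target.

## Working session

There is one attempt and no reset: what is moved stays moved. The work goes in short steps, Python scripts to look and compute and a shell command to move; the robot and the scene stay as the last step left them, time stands still between calls to the robot, and variables do not carry over. Pictures are saved under pics/ and viewed, and the job is handed in when it is done.

```bash
mkdir -p pics; ls
python3 - <<'E'
from rig import *
import cv2, numpy as np
s=read_state(); print({k:np.round(v,3).tolist() for k,v in s.items()}, grip_point_offset)
for n in("side","top"):
    p=camera_params(n); print(n,np.round(p["camera_matrix"],1).tolist(),np.round(p["cam_to_world"],3).tolist())
    cv2.imwrite(f"pics/{n}0.png",read_camera(n)[:,:,::-1])
E
```

```text
pics
{'clock': 0.0, 'joint_pos': [-76.804, 28.315, 77.128, 0.001, 74.628, -5.471], 'joint_velocities': [0.096, -0.054, -0.051, 0.07, 0.034, -0.05], 'effort': [0.004, -88.217, -38.386, 0.0, 0.01, -0.0], 'eef_pos': [0.2, -0.592, 0.199], 'tool_rot': [[0.32, -0.947, -0.0], [-0.947, -0.32, 0.001], [-0.001, -0.0, -1.0]], 'contact_force': [-0.033, -0.07, -0.223], 'torque': [0.03, -0.027, 0.013], 'width': 0.086} 0.0187
side [[480.6, 0.0, 331.2], [0.0, 480.6, 204.2], [0.0, 0.0, 1.0]] [[-0.957, -0.18, 0.229, 0.312], [-0.291, 0.566, -0.772, 0.845], [0.009, -0.805, -0.593, 0.797], [0.0, 0.0, 0.0, 1.0]]
top [[378.1, 0.0, 313.5], [0.0, 378.1, 197.3], [0.0, 0.0, 1.0]] [[0.021, -0.997, 0.068, 0.51], [-1.0, -0.022, -0.019, -0.076], [0.021, -0.068, -0.997, 0.933], [0.0, 0.0, 0.0, 1.0]]
```

View pics/side0.png

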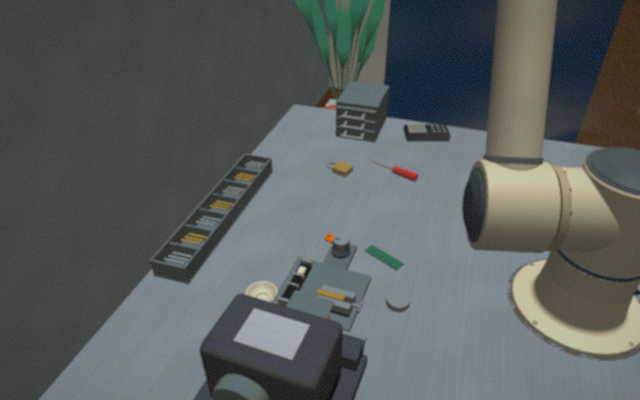

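View pics/top0.png

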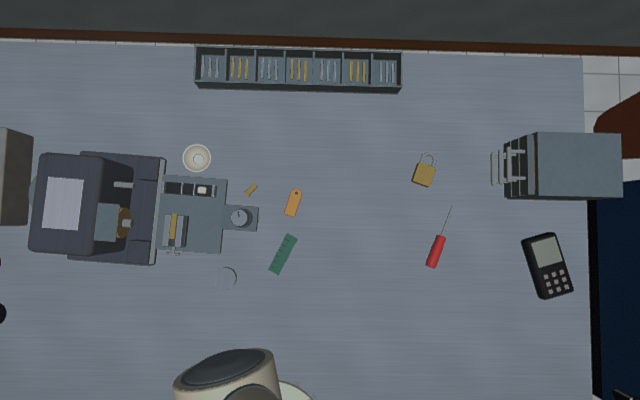

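```bash
cat > h.py <<'E'
import numpy as np, cv2
from rig import *
def ray(n,u,v):
    p=camera_params(n);K=np.array(p["camera_matrix"]);T=np.array(p["cam_to_world"])
    d=T[:3,:3]@np.linalg.solve(K,[u,v,1]);return T[:3,3],d
def onz(n,u,v,z):
    o,d=ray(n,u,v);return o+d*(z-o[2])/d[2]
def two(a,b):
    o1,d1=ray("top",*a);o2,d2=ray("side",*b)
    s=np.linalg.lstsq(np.c_[d1,-d2],o2-o1,rcond=None)[0]
    p,q=o1+d1*s[0],o2+d2*s[1];return (p+q)/2,np.linalg.norm(p-q)
def proj(n,P):
    p=camera_params(n);K=np.array(p["camera_matrix"]);T=np.linalg.inv(p["cam_to_world"])
    c=K@(T[:3,:3]@np.array(P)+T[:3,3]);return c[:2]/c[2]
def crop(im,x0,y0,x1,y1,f,name):
    cv2.imwrite(name,cv2.resize(im[y0:y1,x0:x1],None,fx=f,fy=f,interpolation=cv2.INTER_CUBIC))
E
python3 - <<'E'
from h import *
t=cv2.imread("pics/top0.png");s=cv2.imread("pics/side0.png")
crop(t,150,160,300,290,5,"pics/t0c.png");crop(s,260,220,420,320,5,"pics/s0c.png")
E
```

```text
(no output)
```

View pics/t0c.png

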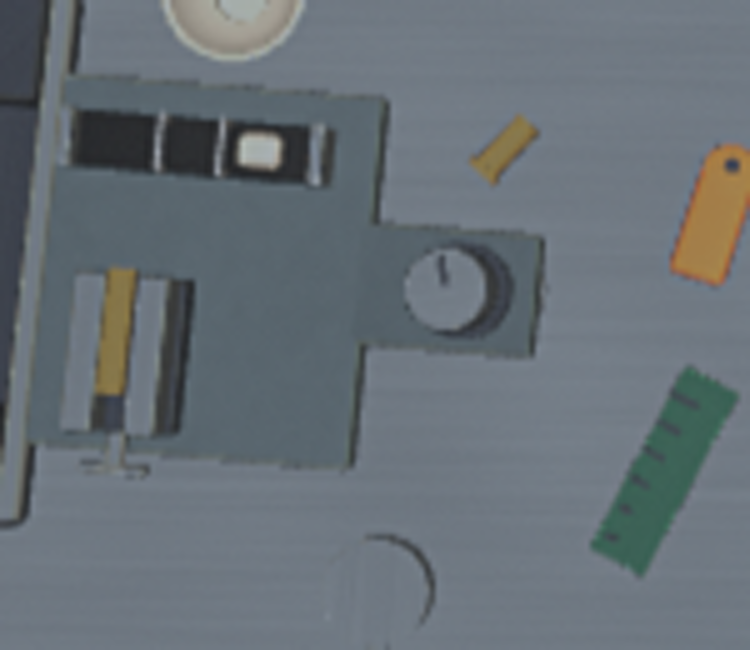

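View pics/s0c.png

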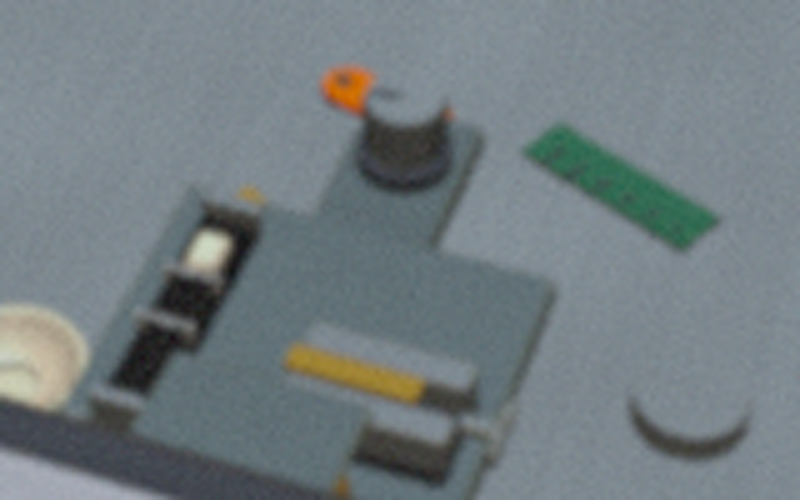

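Run:
```python
from h import *
c=lambda u,v:(u/5+150,v/5+160)
k=onz("top",*c(446,290),0.111);print("knob top",k, "side",onz("side",341,240.4,0.111),two(c(446,290),(341,240.4)))
# radius check
print(onz("top",*c(404,290),.111)-onz("top",*c(488,290),.111))
for nm,pts,z in [("ear end",[(532,355),(543,237)],.077),("deck end",[(352,467),(386,98)],.073),("level side",[(75,113),(318,128)],.08),("ear side",[(372,226),(543,237)],.076),("ear side2",[(362,345),(532,355)],.076)]:
    a,b=[onz("top",*c(*p),z) for p in pts];d=b-a;print(nm,a,b,np.degrees(np.arctan2(d[1],d[0])),np.linalg.norm(d))
print("bubble",onz("top",*c(260,150),.085),"lines",onz("top",*c(160,142),.08),onz("top",*c(221,147),.08))
```

```text
knob top [0.51755747 0.0678374  0.111     ] side [0.51751708 0.07394698 0.111     ] (array([0.51822887, 0.06877206, 0.10649116]), np.float64(0.001291912846554021))
[-0.00076576  0.03619313  0.        ]
ear end [0.48949613 0.03425299 0.077     ] [0.54269674 0.03094824 0.077     ] -3.554569493054317 0.053303155086144076
deck end [0.43763433 0.11383917 0.073     ] [0.60460956 0.10467746 0.073     ] -3.1405946165740395 0.16722638110138618
level side [0.59381336 0.2422183  0.08      ] [0.58953509 0.13322859 0.08      ] -92.24792920022216 0.10907365037090933
ear side [0.54602954 0.10823397 0.076     ] [0.54273492 0.03107311 0.076     ] -92.44493551958337 0.07723116307241801
ear side2 [0.49239317 0.11074137 0.076     ] [0.48947218 0.03438172 0.076     ] -92.19067524554826 0.07641549695599262
bubble [0.57859118 0.15743854 0.085     ] lines [0.5815897  0.20367284 0.08      ] [0.57995355 0.17631566 0.08      ]
```

```bash
python3 -m inch '[[[0,0,-68.5],[-52.4,-51.1,0],100],[[0,0,-68.5],[-52.4,-51.1,0],100],[[0,0,-68.5],[-52.4,-51.1,0],100],[[0,0,-68.5],[-52.4,-51.1,0],100],[[0,0,-68.5],[-52.4,-51.1,0],100],[[0,0,-68.5],[-52.4,-51.1,0],100],[[0,0,-68.5],[-52.4,-51.1,0],100],[[0,0,-68.5],[-52.4,-51.1,0],100],[[0,0,-68.5],[-52.4,-51.1,0],100],[[0,0,-68.5],[-52.4,-51.1,0],100]]' 40
cat >> h.py <<'E'
def go(P,yaw=None,R=None):
    s=read_state();R0=np.array(s["tool_rot"]);p=np.array(s["eef_pos"])
    if R is None:
        a=np.radians(yaw);R=np.array([[np.cos(a),np.sin(a),0],[np.sin(a),-np.cos(a),0],[0,0,-1.]])
    from scipy.spatial.transform import Rotation as Ro
    print("turn",np.round(np.degrees(Ro.from_matrix(R0.T@R).as_rotvec()),2),"shift cm",np.round(R0.T@(np.array(P)-p)*100,2))
def st():
    s=read_state();print({k:np.round(s[k],4).tolist() for k in("clock","joint_pos","eef_pos","tool_rot","contact_force","torque","width")})
E
python3 -c "
from h import *
st();go([.517,.068,.17],-2.8)"
```

```text
clock: 1.1
eef_pos: [0.4164, -0.1392, 0.2001]
tool_rot: [[0.999, -0.049, -0.0], [-0.049, -0.999, 0.001], [-0.0, -0.001, -1.0]]
contact_force: [0.3, -1.7, 0.0]
width: 0.0857
{'clock': 1.1, 'joint_pos': [-26.3288, 13.3531, 101.8958, 0.0554, 64.7927, -23.5278], 'eef_pos': [0.4164, -0.1392, 0.2001], 'tool_rot': [[0.9988, -0.0493, -0.0003], [-0.0493, -0.9988, 0.0011], [-0.0003, -0.0011, -1.0]], 'contact_force': [0.3287, -1.6774, 0.0017], 'torque': [-0.0069, -0.0136, -0.0135], 'width': 0.0857}
turn [-0.06  0.02 -0.02] shift cm [  9.03 -21.19   3.03]
```

```bash
python3 -m inch '[[[0,0,0],[9,-21.2,2.5],100],[[0,0,0],[9,-21.2,2.5],100],[[0,0,0],[9,-21.2,2.5],100],[[0,0,0],[9,-21.2,2.5],100],[[0,0,0],[9,-21.2,2.5],100],[[0,0,0],[9,-21.2,2.5],100],[[0,0,0],[9,-21.2,2.5],100]]'
python3 - <<'E'
from h import *
st()
for n in("side","top"): cv2.imwrite(f"pics/{n}1.png",read_camera(n)[:,:,::-1])
t=cv2.imread("pics/top1.png");s=cv2.imread("pics/side1.png")
crop(t,150,160,300,290,5,"pics/t1c.png");crop(s,250,170,410,290,5,"pics/s1c.png")
E
```

```text
clock: 1.8
eef_pos: [0.5164, 0.0685, 0.1748]
tool_rot: [[0.999, -0.048, -0.001], [-0.048, -0.999, 0.001], [-0.001, -0.001, -1.0]]
contact_force: [-0.2, -0.1, -0.1]
width: 0.0853
{'clock': 1.8, 'joint_pos': [0.9548, 21.6282, 93.4955, 0.0531, 64.9454, 3.6588], 'eef_pos': [0.5164, 0.0685, 0.1748], 'tool_rot': [[0.9989, -0.0476, -0.0012], [-0.0476, -0.9989, 0.0008], [-0.0013, -0.0008, -1.0]], 'contact_force': [-0.2222, -0.1271, -0.1136], 'torque': [-0.0589, -0.005, 0.0572], 'width': 0.0853}
```

View pics/t1c.png

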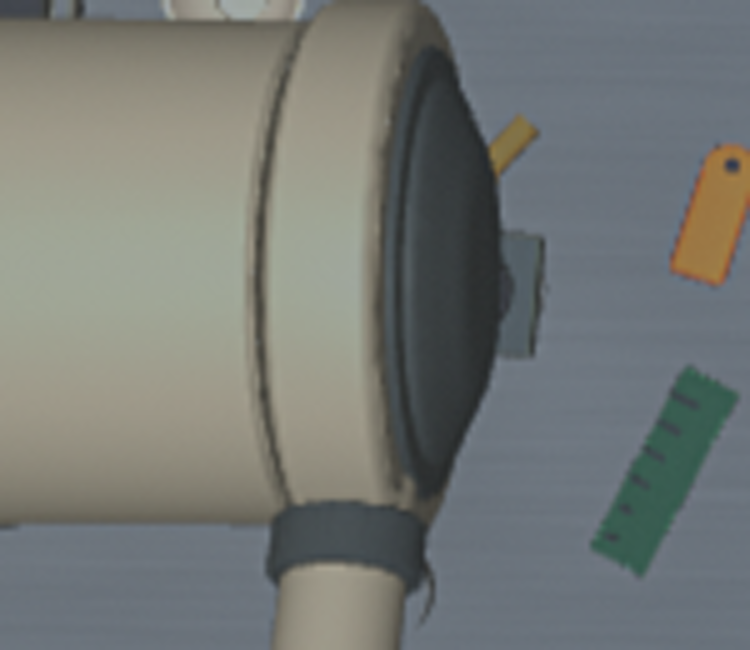

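View pics/s1c.png

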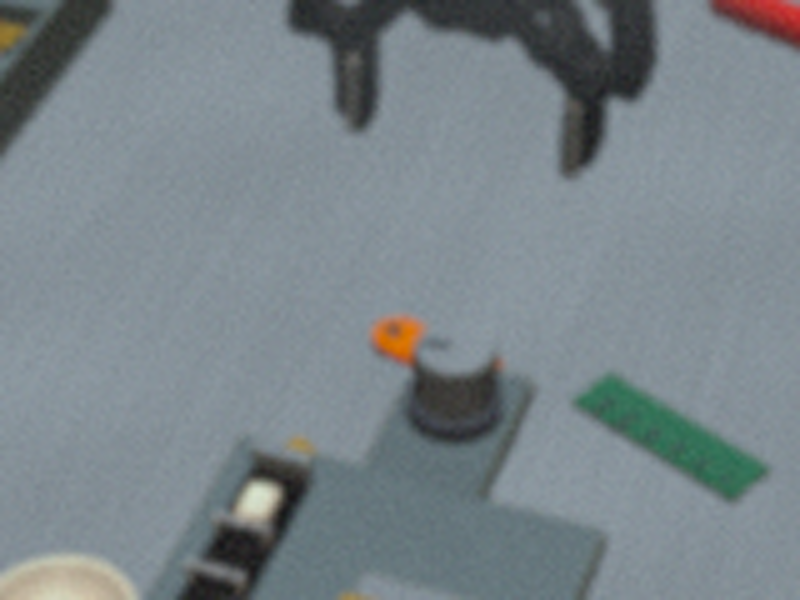

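Run:
```python
from h import *
print(proj("side",[.5164,.0685,.1878]),proj("side",[.5164,.0685,.175]))
print(proj("side",[.5175,.068,.111]),proj("side",[.5175,.070,.111]))
go([.517,.068,.0803],-2.8)
```

```text
[343.00473164 211.03607151] [342.8610849  215.86242946]
[341.75361325 238.70960651] [341.50342485 239.27696542]
turn [-0.04  0.05 -0.05] shift cm [ 0.08 -0.06  9.49]
```

Run:
```python
from h import *
st()
im=np.ascontiguousarray(read_camera("side")[:,:,::-1]);cv2.imwrite("pics/side2.png",im)
for p in([.5589,.0665,.1878],[.474,.0705,.1878],[.5164,.0685,.1748]):
    q=proj("side",p);print(q);cv2.circle(im,tuple(int(round(v)) for v in q),1,(0,0,255),-1)
crop(im,280,130,400,240,5,"pics/s2c.png")
```

```text
{'clock': 1.9, 'joint_pos': [0.8268, 21.5645, 93.537, 0.0507, 64.9453, 3.6549], 'eef_pos': [0.5162, 0.0673, 0.1752], 'tool_rot': [[0.9988, -0.0497, -0.0008], [-0.0497, -0.9988, 0.0008], [-0.0009, -0.0007, -1.0]], 'contact_force': [-0.3053, -0.1783, -0.1005], 'torque': [-0.0166, -0.0074, -0.0547], 'width': 0.0855}
[323.96674628 206.82564688]
[362.42663717 215.33284913]
[342.85885748 215.9372682 ]
```

View pics/s2c.png

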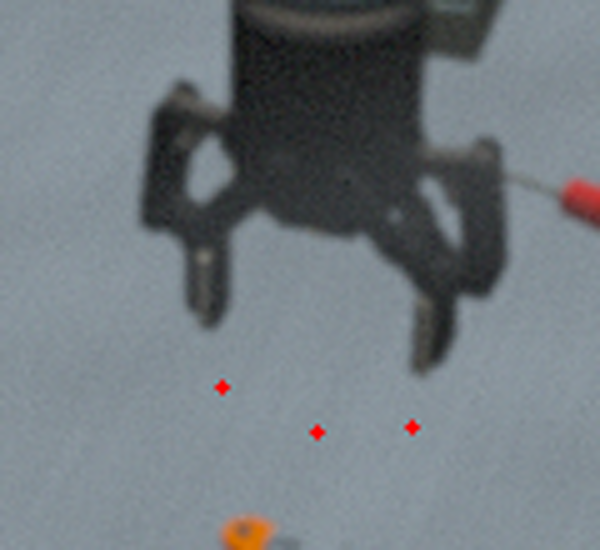

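```bash
python3 -m inch '[[[0,0,0],[0.1,-0.1,2.5],100],[[0,0,0],[0.1,-0.1,5],100],[[0,0,0],[0.1,-0.1,7.5],100],[[0,0,0],[0.1,-0.1,7.5],100],[[0,0,0],[0.1,-0.1,7.5],100]]'
python3 - <<'E'
from h import *
st()
p=np.array(read_state()["eef_pos"])
im=np.ascontiguousarray(read_camera("side")[:,:,::-1]);cv2.imwrite("pics/side3.png",im)
q=proj("side",p);print(q);cv2.circle(im,tuple(int(round(v)) for v in q),1,(0,0,255),-1)
crop(im,270,170,400,290,5,"pics/s3c.png")
E
```

```text
clock: 2.45
eef_pos: [0.5172, 0.0674, 0.1009]
tool_rot: [[0.999, -0.052, -0.001], [-0.052, -0.999, 0.001], [-0.001, -0.001, -1.0]]
contact_force: [0.4, -0.3, 0.1]
width: 0.0854
{'clock': 2.45, 'joint_pos': [0.8329, 27.3386, 98.1722, 0.0592, 54.5432, 3.7506], 'eef_pos': [0.5172, 0.0674, 0.1009], 'tool_rot': [[0.9987, -0.0515, -0.001], [-0.0515, -0.9987, 0.0008], [-0.001, -0.0008, -1.0]], 'contact_force': [0.381, -0.2535, 0.0732], 'torque': [-0.0181, -0.0118, -0.043], 'width': 0.0854}
[341.84075031 242.06815174]
```

View pics/s3c.png

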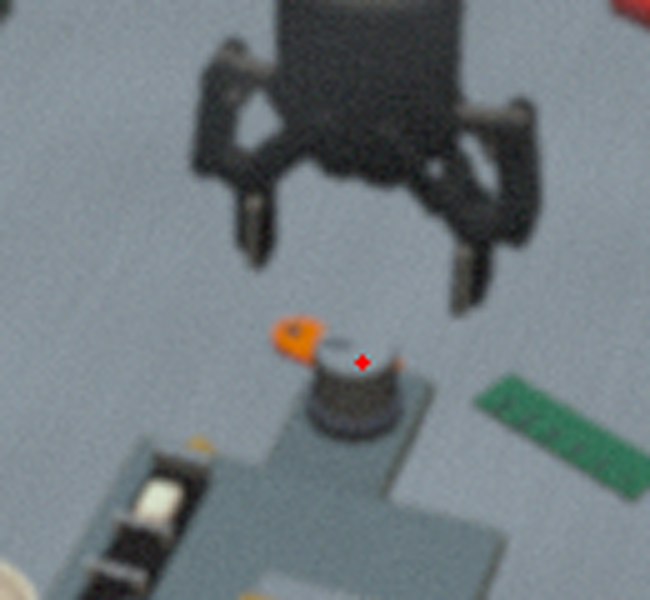

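Run:
```python
from h import *
im=np.ascontiguousarray(read_camera("top")[:,:,::-1]);cv2.imwrite("pics/top3.png",im)
for z in (.1,.154,.2,.3): print(z,proj("top",[.5172,.0674,z]),proj("side",[.5172,.0674,z]))
crop(im,100,130,300,280,4,"pics/t3c.png")
s=cv2.imread("pics/side3.png");crop(s,250,0,550,230,2.6,"pics/s3d.png")
```

```text
0.1 [240.27361459 218.23223045] [341.84836474 242.36662923]
0.154 [235.73323812 217.9084303 ] [342.41039438 223.24874318]
0.2 [231.33635744 217.59486366] [342.91753768 205.99785937]
0.3 [219.56605212 216.75545604] [344.12143987 165.04616671]
```

View pics/t3c.png

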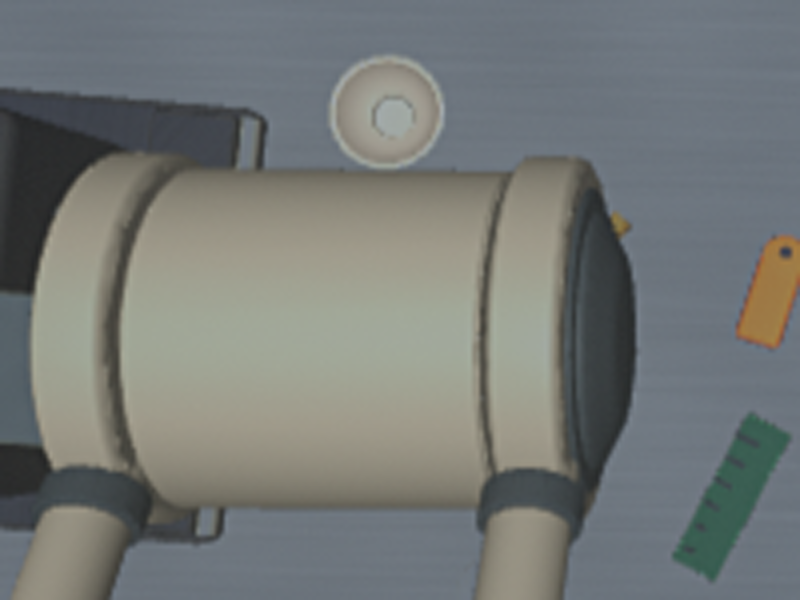

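View pics/s3d.png

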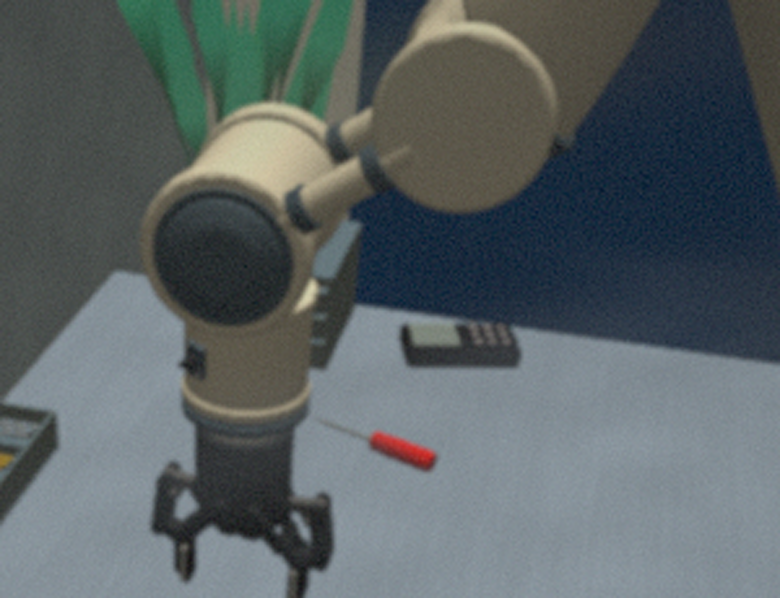

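Run:
```python
from h import *
a=cv2.imread("pics/side2.png");b=cv2.imread("pics/side3.png")
for (x0,y0,x1,y1) in [(306,144,332,198),(356,155,384,208),(316,180,330,198)]:
    r=cv2.matchTemplate(b[170:260,280:400],a[y0:y1,x0:x1],cv2.TM_CCOEFF_NORMED);_,m,_,l=cv2.minMaxLoc(r)
    # subpixel
    v=r[l[1]-1:l[1]+2,l[0]]; d=(v[0]-v[2])/(2*(v[0]-2*v[1]+v[2]))
    print(m,l[0]+280-x0,l[1]+170-y0+d)
for nm,o in(("H0",[0,0,.013]),("H1",[0,0,.038]),("H2",[0,-.037,.013]),("H2b",[0,-.05,0])):
  for dz in(0,.03):
    for dx in (-.045,.045):
      o2=np.array(o)+[dx,0,dz]
      p,q=proj("side",np.array([.5162,.0673,.1752])+o2),proj("side",np.array([.5172,.0674,.1009])+o2);print(nm,dz,dx,p,q,q-p)
```

```text
0.9432726502418518 0 30.059881
0.9545449018478394 -3 30.003195
0.9522994756698608 0 28.178484
H0 0 -0.045 [364.11706983 214.5304586 ] [361.95203879 241.61415441] [-2.16503104 27.08369581]
H0 0 0.045 [322.81794529 206.69316902] [322.41446789 233.57815666] [-0.4034774  26.88498763]
H0 0.03 -0.045 [364.84933676 202.87751066] [362.61503956 230.93537459] [-2.23429721 28.05786392]
H0 0.03 0.045 [322.80029552 195.14067812] [322.39069041 222.97298737] [-0.40960511 27.83230925]
H1 0 -0.045 [364.72545018 204.8489828 ] [362.50294342 232.74087765] [-2.22250676 27.89189484]
H1 0 0.045 [322.80328063 197.09455817] [322.39470944 224.76554291] [-0.4085712  27.67098473]
H1 0.03 -0.045 [365.48019598 192.83831691] [363.18540589 221.74863329] [-2.29479009 28.91031638]
H1 0.03 0.045 [322.78510036 185.19483332] [322.37024793 213.8552872 ] [-0.41485243 28.66045388]
H2 0 -0.045 [368.23978142 204.4432031 ] [365.96209776 231.22158788] [-2.27768367 26.77838478]
H2 0 0.045 [327.9856697  197.01809711] [327.38320738 223.59202289] [-0.60246233 26.57392578]
H2 0.03 -0.045 [369.02409869 192.94203409] [366.67493451 220.65662912] [-2.34916418 27.71459503]
H2 0.03 0.045 [328.05790892 185.61869102] [327.44247613 213.10327381] [-0.61543279 27.48458279]
H2b 0 -0.045 [369.29577805 205.8703255 ] [367.01230102 232.15407198] [-2.28347703 26.28374648]
H2b 0 0.045 [329.69215164 198.54136175] [329.03124282 224.62927353] [-0.66090882 26.08791178]
H2b 0.03 -0.045 [370.084853   194.59277728] [367.73078735 221.77974678] [-2.35406566 27.1869695 ]
H2b 0.03 0.045 [329.79218736 187.3610863 ] [329.11643821 214.32802901] [-0.67574915 26.96694272]
```

```bash
python3 -m inch '[[[0,0,0],[0,0,0],55],[[0,0,0],[0,0,0],55],[[0,0,0],[0,0,0],55],[[0,0,0],[0,0,0],55],[[0,0,0],[0,0,0],55]]'
python3 - <<'E'
from h import *
st()
p=np.array(read_state()["eef_pos"])
im=np.ascontiguousarray(read_camera("side")[:,:,::-1]);cv2.imwrite("pics/side4.png",im)
q=proj("side",p);print(q);cv2.circle(im,tuple(int(round(v)) for v in q),1,(0,0,255),-1)
crop(im,270,170,400,290,5,"pics/s4c.png")
E
```

```text
clock: 3.05
eef_pos: [0.5181, 0.0678, 0.1018]
tool_rot: [[0.999, -0.051, 0.001], [-0.051, -0.999, 0.001], [0.001, -0.001, -1.0]]
contact_force: [-0.4, 0.3, 0.1]
width: 0.0469
{'clock': 3.05, 'joint_pos': [0.8729, 27.2675, 98.1206, 0.0601, 54.5288, 3.7562], 'eef_pos': [0.5181, 0.0678, 0.1018], 'tool_rot': [[0.9987, -0.0509, 0.0014], [-0.0509, -0.9987, 0.0009], [0.0014, -0.0009, -1.0]], 'contact_force': [-0.4156, 0.2919, 0.0919], 'torque': [-0.0215, 0.0056, -0.0158], 'width': 0.0469}
[341.42917242 241.80217541]
```

View pics/s4c.png

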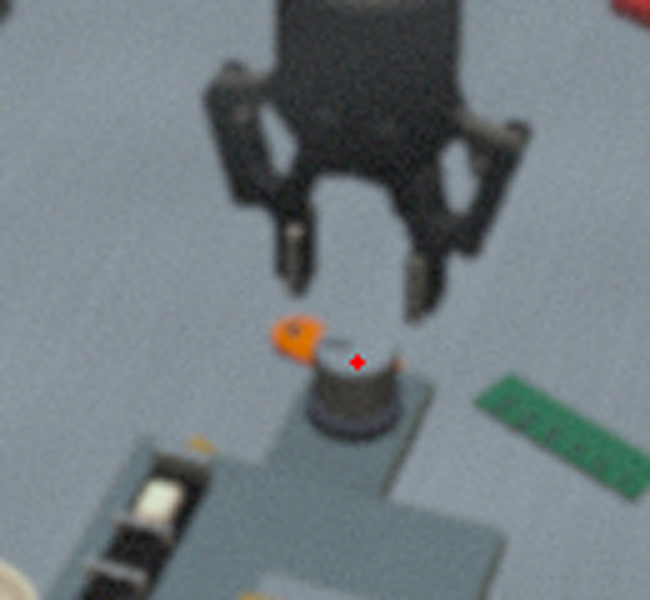

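```bash
python3 -m inch '[[[0,0,0],[-0.1,0,1],55],[[0,0,0],[-0.1,0,2],55],[[0,0,0],[-0.1,0,2],55]]'
python3 - <<'E'
from h import *
st()
p=np.array(read_state()["eef_pos"])
im=np.ascontiguousarray(read_camera("side")[:,:,::-1]);cv2.imwrite("pics/side5.png",im)
q=proj("side",p);print(q)
crop(im,290,190,390,270,7,"pics/s5c.png")
E
```

```text
clock: 3.4
eef_pos: [0.5159, 0.0679, 0.08]
tool_rot: [[0.999, -0.051, -0.001], [-0.051, -0.999, 0.001], [-0.001, -0.001, -1.0]]
contact_force: [0.2, -0.0, 0.7]
width: 0.047
{'clock': 3.4, 'joint_pos': [0.8797, 29.0803, 99.4294, 0.064, 51.5729, 3.758], 'eef_pos': [0.5159, 0.0679, 0.08], 'tool_rot': [[0.9987, -0.0509, -0.0015], [-0.0509, -0.9987, 0.0009], [-0.0015, -0.0008, -1.0]], 'contact_force': [0.1783, -0.0484, 0.6827], 'torque': [0.0658, -0.0087, 0.0172], 'width': 0.047}
[342.13662589 249.41156646]
```

View pics/s5c.png

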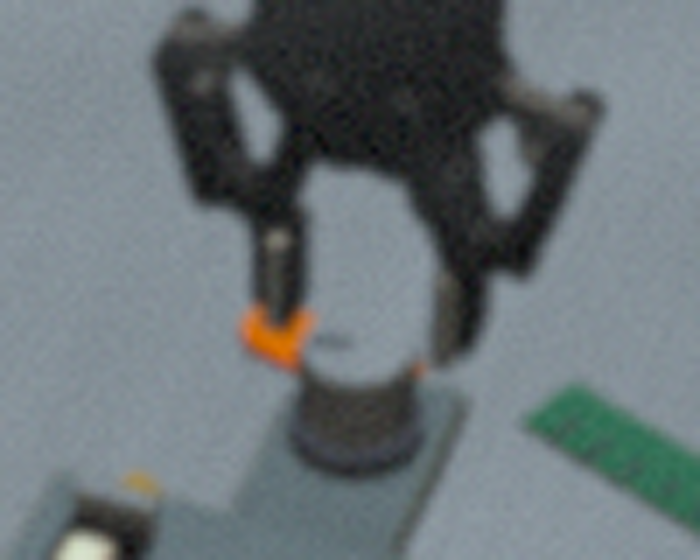

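```bash
python3 -m inch '[[[0,0,0],[0.15,0,0.8],55],[[0,0,0],[0.15,0,1.6],55],[[0,0,0],[0.15,0,2.2],55],[[0,0,0],[0.15,0,2.2],55]]'
python3 - <<'E'
from h import *
st()
im=np.ascontiguousarray(read_camera("side")[:,:,::-1]);cv2.imwrite("pics/side6.png",im)
crop(im,290,200,390,280,7,"pics/s6c.png")
E
```

```text
clock: 3.85
eef_pos: [0.5172, 0.0678, 0.0576]
tool_rot: [[0.999, -0.051, -0.002], [-0.051, -0.999, 0.001], [-0.002, -0.001, -1.0]]
contact_force: [0.5, -0.7, 0.2]
width: 0.0472
{'clock': 3.85, 'joint_pos': [0.8723, 31.1935, 100.2788, 0.0655, 48.6667, 3.748], 'eef_pos': [0.5172, 0.0678, 0.0576], 'tool_rot': [[0.9987, -0.0509, -0.0024], [-0.0509, -0.9987, 0.0008], [-0.0025, -0.0007, -1.0]], 'contact_force': [0.5215, -0.6943, 0.1701], 'torque': [0.0184, 0.0451, -0.008], 'width': 0.0472}
```

View pics/s6c.png

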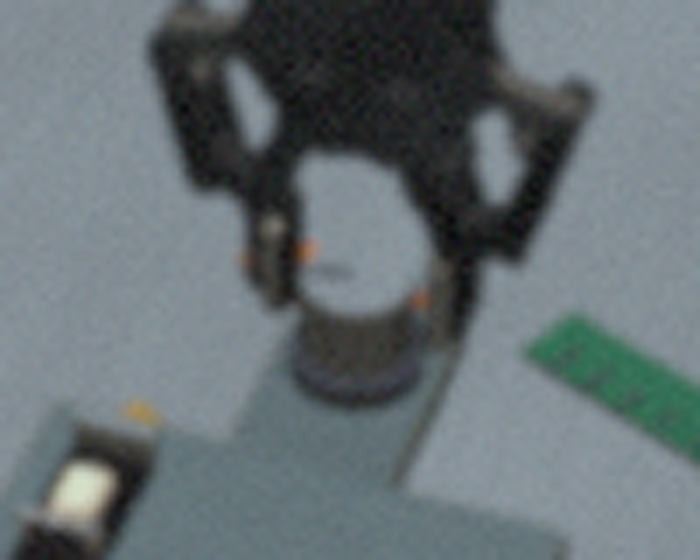

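```bash
python3 -m inch '[[[0,0,0],[0.05,0,0.55],55],[[0,0,0],[0.05,0,0.55],55],[[0,0,0],[0.05,0,0.55],30],[[0,0,0],[0.05,0,0.55],20],[[0,0,0],[0.05,0,0.55],10],[[0,0,0],[0.05,0,0.55],10],[[0,0,0],[0.05,0,0.55],10]]' 100
python3 - <<'E'
from h import *
st()
im=np.ascontiguousarray(read_camera("side")[:,:,::-1]);cv2.imwrite("pics/side7.png",im)
crop(im,280,190,390,290,7,"pics/s7c.png")
E
```

```text
clock: 4.6
eef_pos: [0.5186, 0.0677, 0.0529]
tool_rot: [[0.999, -0.051, -0.0], [-0.051, -0.999, 0.001], [-0.001, -0.001, -1.0]]
contact_force: [4.6, -3.3, 1.5]
width: 0.0335
{'clock': 4.6, 'joint_pos': [0.8594, 31.6688, 100.3882, 0.0567, 47.971, 3.7433], 'eef_pos': [0.5186, 0.0677, 0.0529], 'tool_rot': [[0.9987, -0.051, -0.0005], [-0.051, -0.9987, 0.0007], [-0.0005, -0.0007, -1.0]], 'contact_force': [4.6419, -3.2886, 1.4709], 'torque': [-0.3007, -0.5424, -0.066], 'width': 0.0335}
```

View pics/s7c.png

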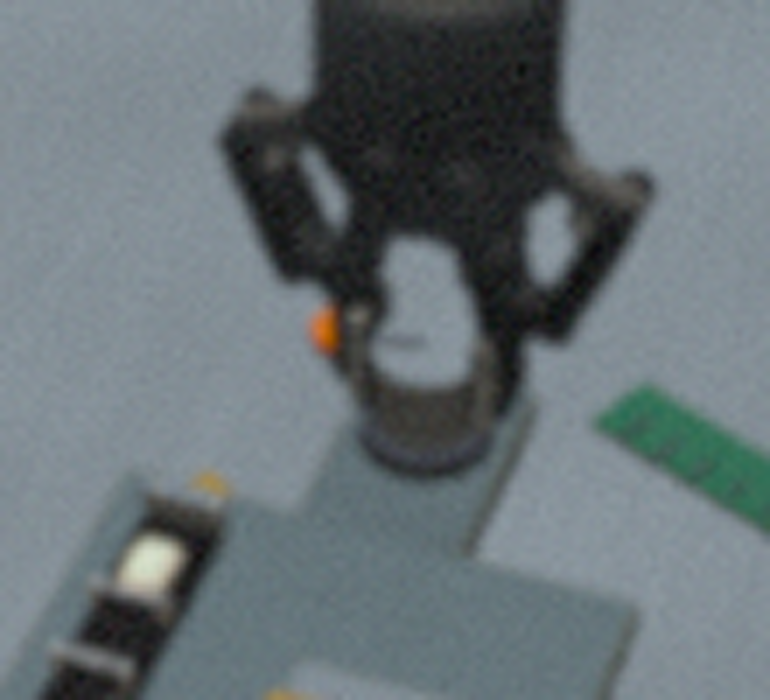

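```bash
python3 -m inch '[[[0,0,0],[0,0.05,0.2],10],[[0,0,0],[0,0.1,0.4],10],[[0,0,0],[0,0.12,0.6],10],[[0,0,0],[0,0.12,0.6],10]]'
python3 - <<'E'
from h import *
st()
im=np.ascontiguousarray(read_camera("side")[:,:,::-1]);cv2.imwrite("pics/side8.png",im)
crop(im,270,200,370,290,7,"pics/s8c.png")
E
```

```text
clock: 5.05
eef_pos: [0.5186, 0.0665, 0.0467]
tool_rot: [[0.999, -0.051, -0.0], [-0.051, -0.999, 0.001], [-0.001, -0.001, -1.0]]
contact_force: [2.4, 0.7, 4.3]
width: 0.0337
{'clock': 5.05, 'joint_pos': [0.7237, 32.239, 100.6778, 0.0659, 47.1101, 3.6093], 'eef_pos': [0.5186, 0.0665, 0.0467], 'tool_rot': [[0.9987, -0.0511, -0.0005], [-0.0511, -0.9987, 0.0008], [-0.0005, -0.0008, -1.0]], 'contact_force': [2.3731, 0.6815, 4.2627], 'torque': [0.6319, -0.2241, -0.0525], 'width': 0.0337}
```

View pics/s8c.png

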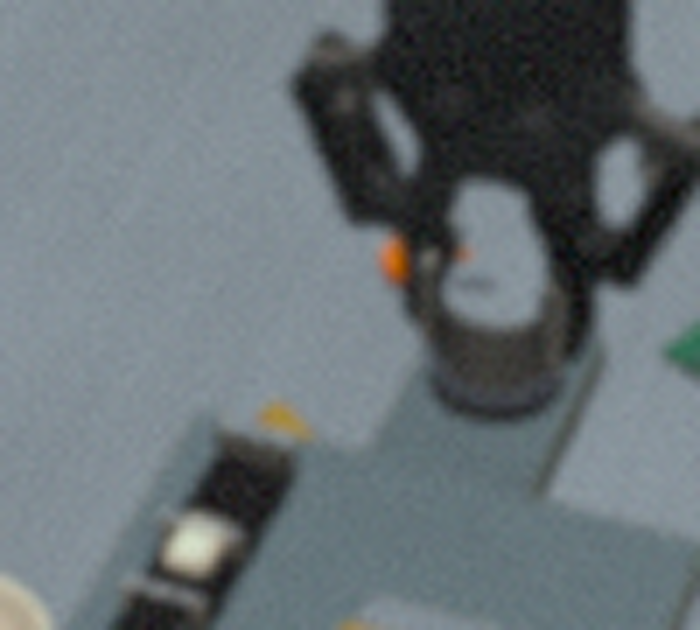

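```bash
python3 -m inch '[[[0,0,0],[0,0.05,0.2],10],[[0,0,0],[0,0.08,0.4],10],[[0,0,0],[0,0.08,0.4],10]]'
python3 - <<'E'
from h import *
st()
im=np.ascontiguousarray(read_camera("side")[:,:,::-1]);cv2.imwrite("pics/side9.png",im)
crop(im,270,200,370,290,7,"pics/s9c.png")
E
```

```text
clock: 5.4
eef_pos: [0.5186, 0.0658, 0.0428]
tool_rot: [[0.999, -0.051, -0.001], [-0.051, -0.999, 0.001], [-0.001, -0.001, -1.0]]
contact_force: [2.3, 1.2, 7.9]
width: 0.0334
{'clock': 5.4, 'joint_pos': [0.6429, 32.6003, 100.862, 0.0888, 46.5661, 3.5219], 'eef_pos': [0.5186, 0.0658, 0.0428], 'tool_rot': [[0.9987, -0.0513, -0.0005], [-0.0513, -0.9987, 0.0011], [-0.0006, -0.0011, -1.0]], 'contact_force': [2.3422, 1.2213, 7.8709], 'torque': [1.1843, -0.08, 0.0534], 'width': 0.0334}
```

View pics/s9c.png

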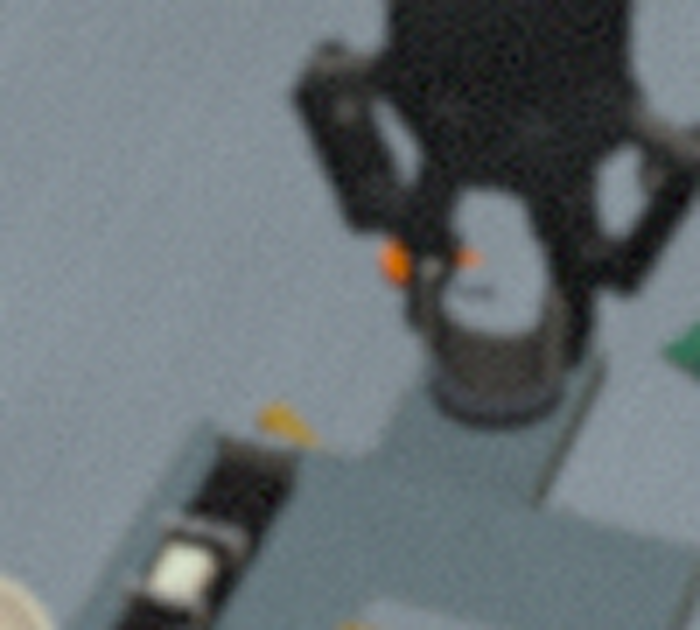

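```bash
python3 -m inch '[[[0,0,0],[0,-0.1,-0.5],10],[[0,0,0],[0,-0.2,-0.95],10],[[0,0,0],[0,-0.2,-0.95],10],[[0,0,0],[0,-0.2,-0.95],55],[[0,0,0],[0,-0.2,-0.95],55],[[-2.9,0,0],[0,0.04,-0.95],55],[[-2.9,0,0],[0,0.04,-0.95],55],[[-2.9,0,0],[0,0.04,-0.95],10],[[-2.9,0,0],[0,0.04,-0.95],10],[[-2.9,0,0],[0,0.04,-0.95],10]]'
python3 -m inch '[[[0,0,0],[0,0,0],10],[[0,0,0],[0,0,0],10]]'
python3 - <<'E'
from h import *
st()
im=np.ascontiguousarray(read_camera("side")[:,:,::-1]);cv2.imwrite("pics/side10.png",im)
crop(im,270,190,370,290,7,"pics/s10c.png")
E
```

```text
clock: 6.45
eef_pos: [0.5186, 0.0659, 0.0523]
tool_rot: [[0.999, -0.052, -0.003], [-0.052, -0.998, -0.048], [-0.0, 0.048, -0.999]]
contact_force: [1.3, 7.2, -0.0]
width: 0.0335
clock: 6.65
eef_pos: [0.5186, 0.066, 0.0523]
tool_rot: [[0.999, -0.052, -0.003], [-0.052, -0.998, -0.047], [-0.0, 0.047, -0.999]]
contact_force: [1.2, 5.0, -0.8]
width: 0.0335
{'clock': 6.65, 'joint_pos': [2.5897, 31.9341, 99.9871, -3.5832, 48.4208, 7.9428], 'eef_pos': [0.5186, 0.066, 0.0523], 'tool_rot': [[0.9987, -0.0517, -0.0029], [-0.0518, -0.9976, -0.0469], [-0.0004, 0.047, -0.9989]], 'contact_force': [1.2475, 5.0276, -0.7578], 'torque': [0.75, -0.0145, 0.0442], 'width': 0.0335}
```

View pics/s10c.png

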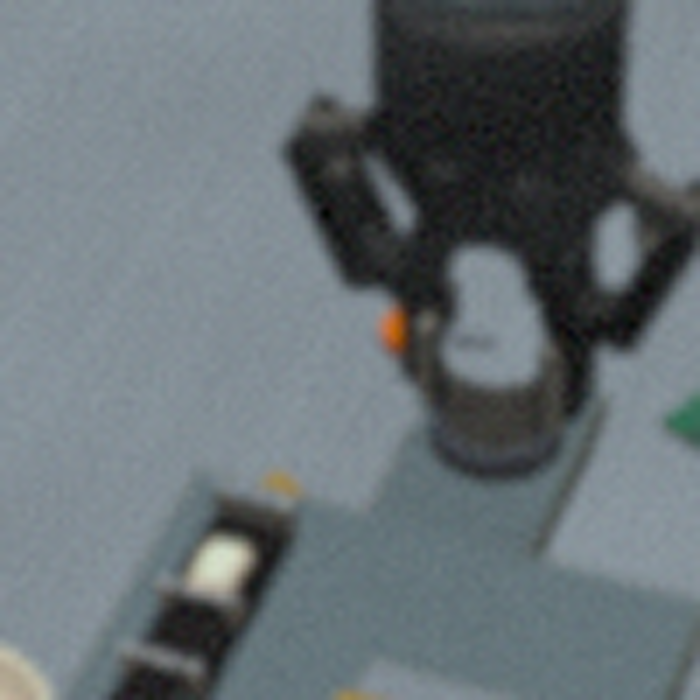

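```bash
python3 -m inch '[[[0.6,0,0],[0,-0.01,0.2],10],[[1.2,0,0],[0,-0.02,0.4],10],[[1.8,0,0],[0,-0.03,0.6],10],[[2.3,0,0],[0,-0.04,0.8],10],[[2.9,0,0],[0,-0.05,1.0],10],[[2.9,0,0],[0,-0.05,1.0],10]]'
python3 -m inch '[[[0.3,0,0],[0,0,0.1],10],[[0.6,0,0],[0,0,0.2],10],[[0.6,0,0],[0,0,0.2],10]]'
python3 - <<'E'
from h import *
st()
im=np.ascontiguousarray(read_camera("side")[:,:,::-1]);cv2.imwrite("pics/side11.png",im)
crop(im,270,200,370,290,7,"pics/s11c.png")
E
```

```text
clock: 7.3
eef_pos: [0.5187, 0.0663, 0.042]
tool_rot: [[0.999, -0.053, -0.0], [-0.053, -0.999, 0.005], [-0.0, -0.005, -1.0]]
contact_force: [1.3, 10.0, 0.5]
width: 0.0336
clock: 7.6
eef_pos: [0.5186, 0.0665, 0.0397]
tool_rot: [[0.999, -0.053, 0.0], [-0.053, -0.998, 0.017], [-0.001, -0.017, -1.0]]
contact_force: [1.3, 8.2, 0.8]
width: 0.0336
{'clock': 7.6, 'joint_pos': [0.0683, 32.8489, 101.1064, 1.37, 46.0358, 2.1642], 'eef_pos': [0.5186, 0.0665, 0.0397], 'tool_rot': [[0.9986, -0.0532, 0.0003], [-0.0531, -0.9984, 0.0172], [-0.0006, -0.0172, -0.9999]], 'contact_force': [1.3211, 8.2488, 0.7827], 'torque': [1.3256, -0.1057, 0.1659], 'width': 0.0336}
```

View pics/s11c.png

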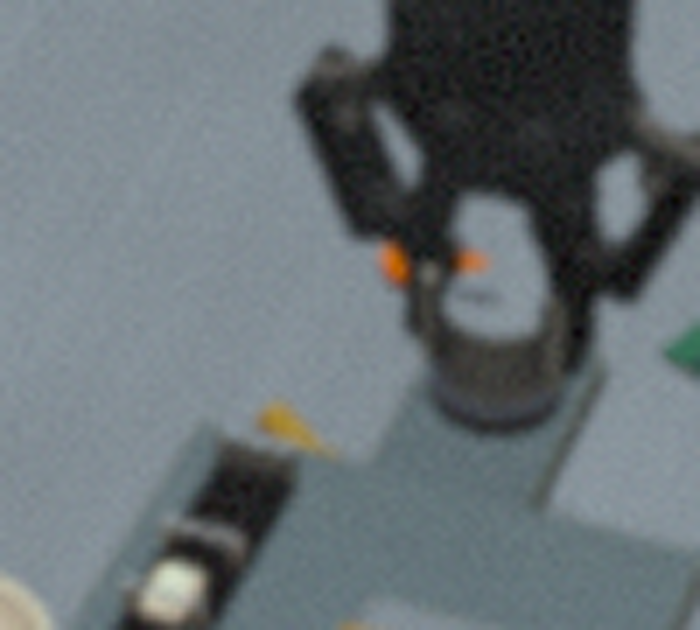

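```bash
python3 -m inch '[[[-0.5,0,0],[0,-0.04,0.05],10],[[-0.5,0,0],[0,-0.04,0.1],10],[[-0.5,0,0],[0,-0.04,0.1],10]]'
cat >> h.py <<'E'
def bub(name=None):
    im=read_camera("side")[:,:,::-1].copy()
    if name: crop(im,270,200,370,290,7,name)
    return bubim(im)
# lines along level from initial top view
YAW=np.radians(-2.6); EX=np.array([np.cos(YAW),np.sin(YAW),0]);EY=np.array([-np.sin(YAW),np.cos(YAW),0])
KN=np.array([.5175,.0655,0])   # knob axis, level
def lev(b): # point of bubble top at b (m, + toward knob), level deck
    return KN+.2*EY+.055*EX-(.075+b)*EY+np.array([0,0,.080])
def bubim(im):
    g=im.astype(int).min(axis=2); m=np.zeros(g.shape,np.uint8)
    pts=np.array([proj("side",lev(b)+s*EX*.012) for b in(-.055,.055) for s in(-1,1)])
    hull=cv2.convexHull(pts.astype(np.float32)).astype(np.int32);cv2.fillConvexPoly(m,hull,1)
    w=((g>175)&(m>0)).astype(np.uint8)
    n,l,stt,c=cv2.connectedComponentsWithStats(w);i=1+np.argmax(stt[1:,4]) if n>1 else None
    if i is None: return None
    o,d=ray("side",*c[i]);P=o+d*(.080-o[2])/d[2]
    return stt[i,4],c[i],"b mm",1000*(.125-np.dot(P-KN,EY)),"xloc",1000*np.dot(P-KN,EX)
E
python3 - <<'E'
from h import *
st()
print(bub("pics/s12c.png"))
for f in("side8","side9","side11"): print(f,bubim(cv2.imread(f"pics/{f}.png")))
print([proj("side",lev(b)).round(1).tolist() for b in(-.014,0,.014)])
E
```

```text
clock: 7.95
eef_pos: [0.5187, 0.0662, 0.0387]
tool_rot: [[0.999, -0.053, -0.0], [-0.053, -0.999, 0.007], [-0.001, -0.007, -1.0]]
contact_force: [-1.4, -6.1, 4.6]
width: 0.0337
{'clock': 7.95, 'joint_pos': [0.4216, 32.9711, 101.0634, 0.5966, 45.9768, 3.047], 'eef_pos': [0.5187, 0.0662, 0.0387], 'tool_rot': [[0.9986, -0.053, -0.0002], [-0.053, -0.9986, 0.0075], [-0.0006, -0.0075, -1.0]], 'contact_force': [-1.4077, -6.0723, 4.6341], 'torque': [-0.743, 0.1715, 0.0407], 'width': 0.0337}
(np.int32(18), array([293.16666667, 284.61111111]), 'b mm', np.float64(-13.941384809720569), 'xloc', np.float64(58.39723565488362))
side8 (np.int32(17), array([297.11764706, 277.41176471]), 'b mm', np.float64(7.8243212416787), 'xloc', np.float64(58.780331018489925))
side9 (np.int32(22), array([295.27272727, 281.09090909]), 'b mm', np.float64(-3.2670955176729297), 'xloc', np.float64(58.24548410350242))
side11 (np.int32(15), array([294.33333333, 282.8       ]), 'b mm', np.float64(-8.412930371592797), 'xloc', np.float64(58.15907626243516))
[[294.7, 285.0], [297.3, 280.4], [299.9, 275.9]]
```

View pics/s12c.png

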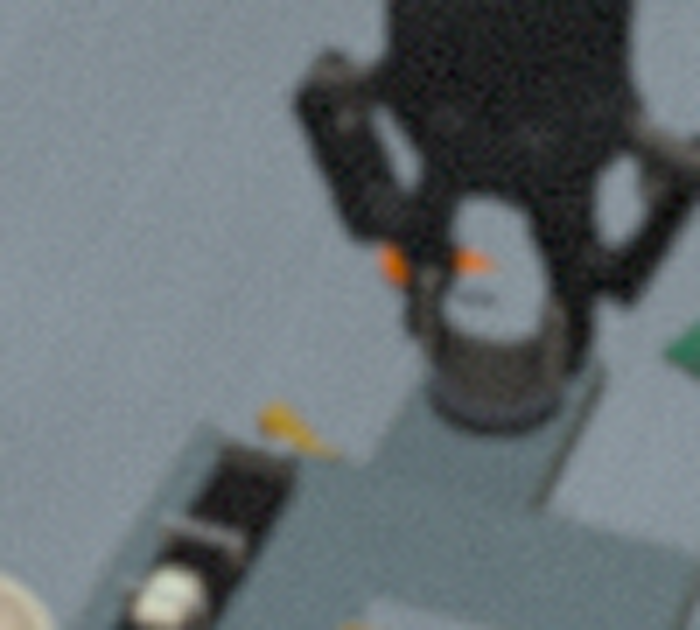

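```bash
python3 -m inch '[[[0.35,0,0],[0,0.02,0.05],10],[[0.5,0,0],[0,0.02,0.1],10],[[0.5,0,0],[0,0.02,0.1],10]]'
python3 - <<'E'
from h import *
st()
print(bub())
E
```

```text
clock: 8.3
eef_pos: [0.5187, 0.0663, 0.0379]
tool_rot: [[0.999, -0.054, 0.0], [-0.054, -0.998, 0.017], [-0.0, -0.017, -1.0]]
contact_force: [-1.0, 7.0, 8.0]
width: 0.0333
{'clock': 8.3, 'joint_pos': [0.0382, 33.0195, 101.1914, 1.3852, 45.7696, 2.1394], 'eef_pos': [0.5187, 0.0663, 0.0379], 'tool_rot': [[0.9986, -0.0535, 0.0005], [-0.0535, -0.9984, 0.0173], [-0.0005, -0.0173, -0.9998]], 'contact_force': [-0.9952, 7.0017, 7.9671], 'torque': [1.2598, 0.1851, 0.1516], 'width': 0.0333}
(np.int32(17), array([292.64705882, 285.64705882]), 'b mm', np.float64(-16.979710356155557), 'xloc', np.float64(58.249380996279285))
```

```bash
python3 -m inch '[[[-0.2,0,0],[0,-0.01,0.05],10],[[-0.25,0,0],[0,-0.02,0.08],10],[[-0.25,0,0],[0,-0.02,0.08],10]]'
python3 - <<'E'
from h import *
st()
print(bub())
E
```

```text
clock: 8.65
eef_pos: [0.5187, 0.0662, 0.0377]
tool_rot: [[0.999, -0.053, 0.001], [-0.053, -0.998, 0.013], [0.0, -0.013, -1.0]]
contact_force: [-3.3, -1.0, 20.1]
width: 0.034
{'clock': 8.65, 'joint_pos': [0.2122, 33.0446, 101.1766, 1.0213, 45.7413, 2.5575], 'eef_pos': [0.5187, 0.0662, 0.0377], 'tool_rot': [[0.9986, -0.0533, 0.0007], [-0.0533, -0.9985, 0.0128], [0.0, -0.0128, -0.9999]], 'contact_force': [-3.3035, -1.0346, 20.1451], 'torque': [-0.0191, 0.8051, 0.0966], 'width': 0.034}
(np.int32(17), array([292.58823529, 285.70588235]), 'b mm', np.float64(-17.17226600986782), 'xloc', np.float64(58.29720473343508))
```

```bash
cat >> h.py <<'E'
from scipy.spatial.transform import Rotation as Ro
def plan(deg,push,dxy=(0,0),tilt=0):
    s=read_state();R0=np.array(s["tool_rot"]);rad=np.radians(deg)
    R=Ro.from_rotvec(EX*(-1)*0).as_matrix()
    a=3.8e-3*rad/.2+np.radians(tilt)   # deck end goes up: rotate about -EX (end at -y up)
    R=Ro.from_rotvec(-EX*a).as_matrix()@R0@Ro.from_rotvec([0,0,rad]).as_matrix()
    d=np.array([dxy[0],dxy[1],3.8*rad-push])/1000
    print("turn",np.round(np.degrees(Ro.from_matrix(R0.T@R).as_rotvec()),2),"shift cm",np.round(R0.T@d*100,3))
E
python3 - <<'E'
from h import *
for d in (7,14,20): plan(d,.55)
E
```

```text
turn [-0.13  0.01  7.  ] shift cm [-0.     0.     0.009]
turn [-0.26  0.03 14.  ] shift cm [ 0.    -0.    -0.038]
turn [-0.38  0.07 20.  ] shift cm [ 0.    -0.001 -0.078]
```

```bash
python3 -m inch '[[[-0.1,0,5],[0,0,0.02],10],[[-0.2,0,10],[0,0,-0.01],10],[[-0.3,0,15],[0,0,-0.05],10],[[-0.4,0.1,20],[0,0,-0.08],10],[[-0.4,0.1,20],[0,0,-0.08],10]]'
python3 - <<'E'
from h import *
st()
print(bub("pics/s13c.png"))
E
```

```text
clock: 9.2
eef_pos: [0.5184, 0.0662, 0.039]
tool_rot: [[0.919, -0.395, 0.001], [-0.395, -0.919, 0.006], [-0.002, -0.006, -1.0]]
contact_force: [-3.9, 1.3, 17.2]
width: 0.0336
{'clock': 9.2, 'joint_pos': [0.483, 32.9185, 101.125, 0.4748, 45.9102, 23.4201], 'eef_pos': [0.5184, 0.0662, 0.039], 'tool_rot': [[0.9187, -0.395, 0.0008], [-0.395, -0.9187, 0.006], [-0.0016, -0.0058, -1.0]], 'contact_force': [-3.9058, 1.271, 17.1697], 'torque': [0.5587, 1.0478, -0.0268], 'width': 0.0336}
(np.int32(15), array([293.8       , 283.66666667]), 'b mm', np.float64(-11.04674062693592), 'xloc', np.float64(58.225244175899874))
```

View pics/s13c.png

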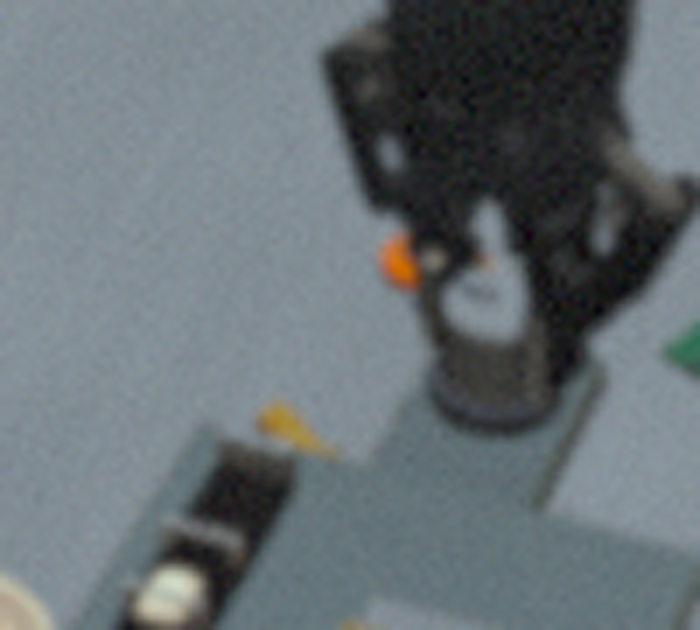

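Run:
```python
from h import *
for d in (6,12,18,25): plan(d,.55)
```

```text
turn [-0.1   0.05  6.  ] shift cm [0.    0.    0.015]
turn [-0.2  0.1 12. ] shift cm [-0.    -0.    -0.025]
turn [-0.3   0.17 18.  ] shift cm [-0.    -0.    -0.064]
turn [-0.4   0.26 25.  ] shift cm [-0.    -0.001 -0.111]
```

```bash
python3 -m inch '[[[-0.1,0.05,6],[0,0,0.015],10],[[-0.2,0.1,12],[0,0,-0.02],10],[[-0.3,0.17,18],[0,0,-0.06],10],[[-0.4,0.26,25],[0,0,-0.1],10],[[-0.4,0.26,25],[0,0,-0.1],10]]'
python3 - <<'E'
from h import *
st()
print(bub("pics/s14c.png"))
for d in (6,12,18): plan(d,.55)
E
```

```text
clock: 9.75
eef_pos: [0.5182, 0.0663, 0.0406]
tool_rot: [[0.664, -0.748, 0.0], [-0.748, -0.664, -0.002], [0.001, 0.001, -1.0]]
contact_force: [-4.5, 2.4, 20.2]
width: 0.034
{'clock': 9.75, 'joint_pos': [0.8061, 32.7809, 101.0229, -0.1327, 46.1794, 49.3174], 'eef_pos': [0.5182, 0.0663, 0.0406], 'tool_rot': [[0.6637, -0.748, 0.0003], [-0.748, -0.6637, -0.0017], [0.0015, 0.0009, -1.0]], 'contact_force': [-4.5012, 2.4313, 20.245], 'torque': [0.9865, 1.1156, -0.0414], 'width': 0.034}
(np.int32(21), array([294.61904762, 282.19047619]), 'b mm', np.float64(-6.617147791523448), 'xloc', np.float64(58.28509846746829))
turn [-0.08  0.09  6.  ] shift cm [-0.    -0.     0.015]
turn [-0.14  0.18 12.  ] shift cm [ 0.     0.    -0.025]
turn [-0.2   0.28 18.  ] shift cm [ 0.     0.    -0.064]
```

View pics/s14c.png

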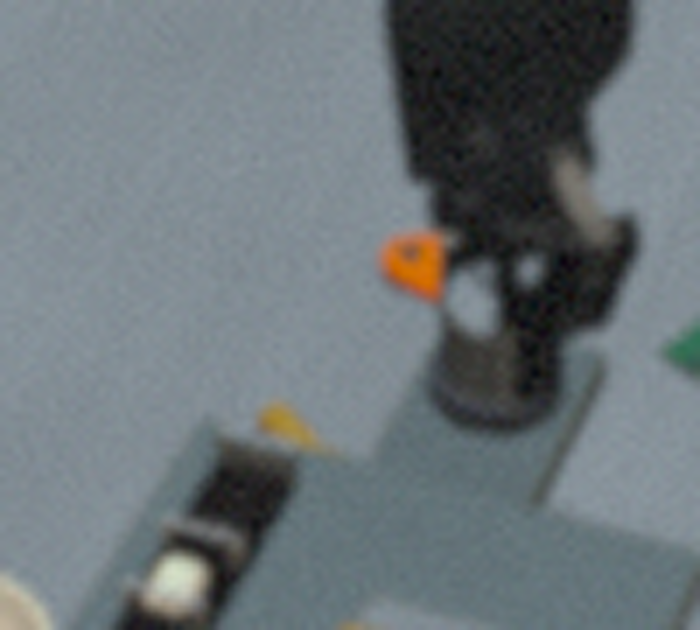

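```bash
python3 - <<'E'
from h import *
plan(18,.55,tilt=.15)
E
python3 -m inch '[[[-0.1,0.1,6],[0,0,0.015],10],[[-0.2,0.2,12],[0,0,-0.02],10],[[-0.25,0.4,18],[0,0,-0.06],10],[[-0.25,0.4,18],[0,0,-0.06],10]]'
python3 - <<'E'
from h import *
st()
ims=[read_camera("side")[:,:,::-1].astype(float) for _ in range(3)]
im=np.mean(ims,0).astype(np.uint8);cv2.imwrite("pics/side15.png",im)
print(bubim(im)); crop(im,280,255,320,300,14,"pics/s15c.png")
E
```

```text
turn [-0.29  0.4  18.  ] shift cm [ 0.     0.    -0.064]
clock: 10.2
eef_pos: [0.5181, 0.0664, 0.0418]
tool_rot: [[0.399, -0.917, 0.001], [-0.917, -0.399, -0.009], [0.009, 0.003, -1.0]]
contact_force: [-4.2, 2.1, 19.6]
width: 0.0334
{'clock': 10.2, 'joint_pos': [1.129, 32.6686, 100.958, -0.7336, 46.3405, 68.1116], 'eef_pos': [0.5181, 0.0664, 0.0418], 'tool_rot': [[0.3991, -0.9169, 0.0008], [-0.9169, -0.3991, -0.0092], [0.0088, 0.003, -1.0]], 'contact_force': [-4.2493, 2.0581, 19.5558], 'torque': [1.1511, 0.9461, -0.1207], 'width': 0.0334}
(np.int32(20), array([295.15, 281.4 ]), 'b mm', np.float64(-4.167488742309267), 'xloc', np.float64(58.138497618937784))
```

View pics/s15c.png

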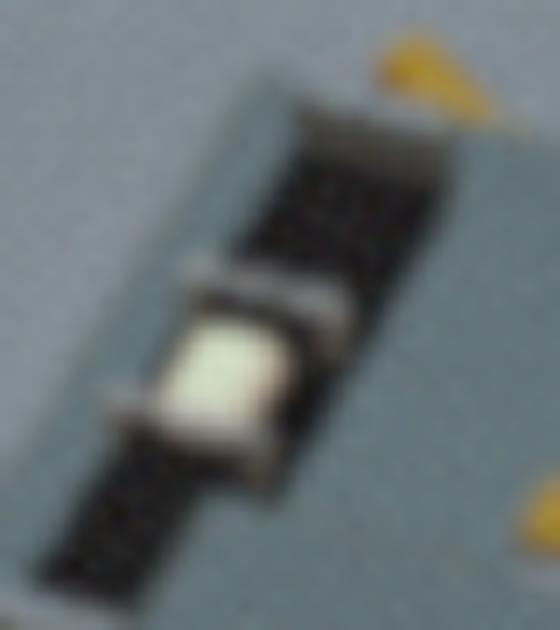

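```bash
python3 - <<'E'
from h import *
plan(4,.6,tilt=.1)
E
python3 -m inch '[[[-0.1,0.15,4],[0,0,0.035],10],[[-0.1,0.15,4],[0,0,0.035],10],[[-0.1,0.15,4],[0,0,0.035],10]]'
python3 - <<'E'
from h import *
st()
ims=[read_camera("side")[:,:,::-1].astype(float) for _ in range(4)]
im=np.mean(ims,0).astype(np.uint8);cv2.imwrite("pics/side16.png",im)
st()
print(bubim(im)); crop(im,280,255,320,300,14,"pics/s16c.png")
E
```

```text
turn [-0.07  0.16  4.  ] shift cm [-0.    -0.     0.033]
clock: 10.65
eef_pos: [0.518, 0.0664, 0.042]
tool_rot: [[0.337, -0.941, 0.0], [-0.941, -0.337, -0.012], [0.011, 0.004, -1.0]]
contact_force: [-4.6, 1.3, 20.1]
width: 0.0335
{'clock': 10.65, 'joint_pos': [1.2223, 32.663, 100.9205, -0.9178, 46.4111, 72.1434], 'eef_pos': [0.518, 0.0664, 0.042], 'tool_rot': [[0.3373, -0.9414, 0.0004], [-0.9413, -0.3373, -0.0116], [0.0111, 0.0035, -0.9999]], 'contact_force': [-4.5778, 1.3085, 20.1119], 'torque': [1.1222, 0.9288, -0.06], 'width': 0.0335}
{'clock': 10.85, 'joint_pos': [1.2197, 32.6577, 100.9196, -0.9143, 46.4106, 72.1362], 'eef_pos': [0.5181, 0.0664, 0.0421], 'tool_rot': [[0.3373, -0.9414, 0.0005], [-0.9413, -0.3373, -0.0115], [0.011, 0.0034, -0.9999]], 'contact_force': [-3.3575, 0.7223, 20.3252], 'torque': [1.1701, 0.9376, -0.068], 'width': 0.0335}
(np.int32(22), array([295.27272727, 281.09090909]), 'b mm', np.float64(-3.2670955176729297), 'xloc', np.float64(58.24548410350242))
```

View pics/s16c.png

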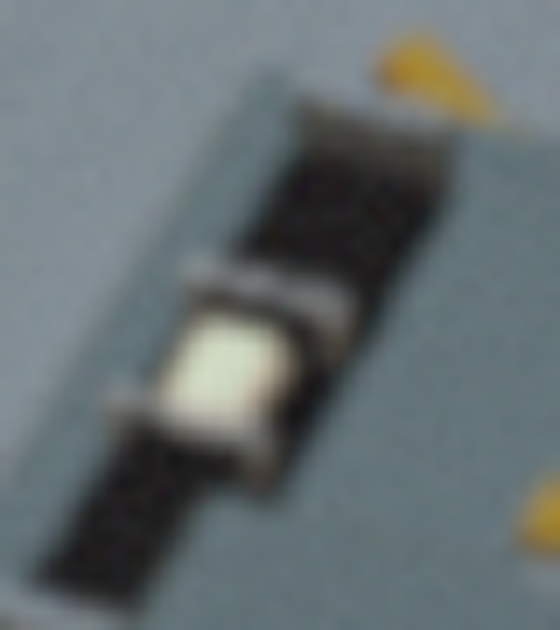

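View pics/side16.png

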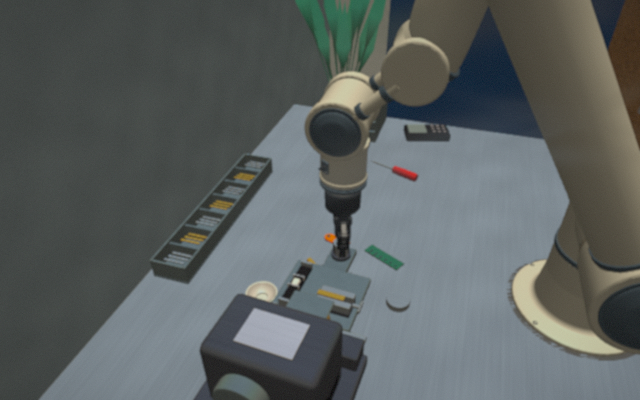

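Run:
```python
from h import *
A=np.mean([cv2.imread(f"pics/side{i}.png").astype(float) for i in(0,1,2,3,4,5,6)],0)
B=cv2.imread("pics/side16.png").astype(float)
big=[cv2.resize(im.astype(np.uint8)[255:300,280:320],None,fx=10,fy=10,interpolation=cv2.INTER_CUBIC) for im in(A,B)]
cv2.imwrite("pics/cmp.png",np.hstack(big))
for im in (A,B):
    g=im.min(axis=2); x0,y0,x1,y1=286,260,310,292
    s=g[y0:y1,x0:x1]; w=np.clip(s-150,0,None)*(s>150)
    n,l,stt,c=cv2.connectedComponentsWithStats((w>0).astype(np.uint8));i=1+np.argmax(stt[1:,4]);w=w*(l==i)
    yy,xx=np.mgrid[y0:y1,x0:x1];print(stt[i,4],(w*xx).sum()/w.sum(),(w*yy).sum()/w.sum())
```

```text
36 301.0108361204014 269.48668896321067
35 295.22131979695433 281.21319796954316
```

View pics/cmp.png

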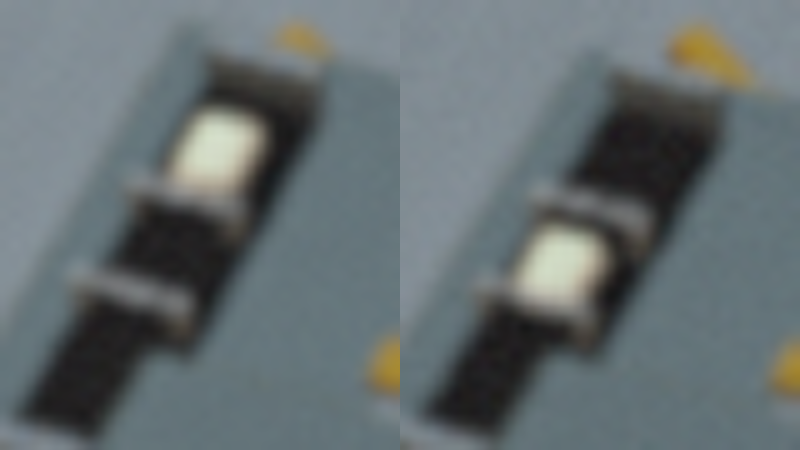

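Run:
```python
from h import *
H=KN+.2*EY+np.array([0,0,.055])
def pt(b,h,t): # point on deck at dup y=-(.075+b), height h
    P=KN+.2*EY+.055*EX-(.075+b)*EY+np.array([0,0,h])
    return H+Ro.from_rotvec(-EX*t).as_matrix()@(P-H)
for h in(.074,.078):
  p0=proj("side",pt(.03,h,.05))
  for t in(-.006,-.004,-.002,0,.002,.004):
    print(h,t*600,(proj("side",pt(t*.6,h,t))-p0).round(2))
print("lines",[(proj("side",pt(b,.082,0))-proj("side",pt(b,.082,.05))).round(2) for b in(-.014,.014)],proj("side",pt(-.014,.082,0))-proj("side",pt(.014,.082,0)))
```

```text
0.074 -3.6 [-5.86 12.36]
0.074 -2.4 [-5.65 11.93]
0.074 -1.2 [-5.43 11.5 ]
0.074 0 [-5.22 11.06]
0.074 1.2 [-5.   10.63]
0.074 2.4 [-4.79 10.2 ]
0.078 -3.6 [-5.84 12.28]
0.078 -2.4 [-5.62 11.86]
0.078 -1.2 [-5.41 11.43]
0.078 0 [-5.2 11. ]
0.078 1.2 [-4.98 10.57]
0.078 2.4 [-4.77 10.14]
lines [array([0.33, 0.57]), array([0.33, 1.05])] [-5.2560623   9.17393579]
```

```bash
python3 - <<'E'
from h import *
plan(8,.6,tilt=.1)
E
python3 -m inch '[[[-0.05,0.12,4],[0,0,0.03],10],[[-0.1,0.25,8],[0,0,0.005],10],[[-0.1,0.25,8],[0,0,0.005],10],[[-0.1,0.25,8],[0,0,0.005],10]]'
python3 - <<'E'
from h import *
st()
A=np.mean([read_camera("side")[:,:,::-1].astype(float) for _ in range(6)],0)
cv2.imwrite("pics/side17.png",A.astype(np.uint8))
st()
g=A.min(axis=2); x0,y0,x1,y1=286,260,310,292
s=g[y0:y1,x0:x1]; w=np.clip(s-150,0,None)*(s>150)
n,l,stt,c=cv2.connectedComponentsWithStats((w>0).astype(np.uint8));i=1+np.argmax(stt[1:,4]);w=w*(l==i)
yy,xx=np.mgrid[y0:y1,x0:x1];print(stt[i,4],(w*xx).sum()/w.sum()-301.01,(w*yy).sum()/w.sum()-269.49)
E
```

```text
turn [-0.08  0.24  8.  ] shift cm [-0.    -0.     0.007]
clock: 11.25
eef_pos: [0.518, 0.0665, 0.0426]
tool_rot: [[0.202, -0.979, 0.0], [-0.979, -0.202, -0.016], [0.015, 0.003, -1.0]]
contact_force: [-5.0, 1.7, 20.0]
width: 0.0336
{'clock': 11.25, 'joint_pos': [1.3889, 32.6203, 100.8683, -1.2317, 46.5161, 80.5609], 'eef_pos': [0.518, 0.0665, 0.0426], 'tool_rot': [[0.2024, -0.9793, 0.0004], [-0.9792, -0.2023, -0.0156], [0.0154, 0.0028, -0.9999]], 'contact_force': [-4.9961, 1.6993, 20.0288], 'torque': [1.2272, 0.8214, -0.0425], 'width': 0.0336}
{'clock': 11.55, 'joint_pos': [1.3857, 32.621, 100.8672, -1.2298, 46.5168, 80.5483], 'eef_pos': [0.518, 0.0664, 0.0426], 'tool_rot': [[0.2025, -0.9793, 0.0004], [-0.9792, -0.2025, -0.0156], [0.0153, 0.0028, -0.9999]], 'contact_force': [-4.6173, 1.1847, 19.0985], 'torque': [1.2973, 0.8087, -0.0605], 'width': 0.0334}
39 -5.460832072617222 11.096821314506599
```

Run:
```python
from h import *
print(job_done()); st()
```

```text
the job is handed in; nothing more can be done
None
the job is handed in; nothing more can be done
```

I gripped the knob at 100 N, pressed it down until the foot seated on its pad, turned it about 75° clockwise while still pressing, and handed the job in at about 11.6 s.

**Last checks**
- **Grip:** 33.5 mm opening, against the 36 mm stated diameter. I put this down to the pads giving under the grip force. It did not slip as far as I could see.
- **Push:** steady at 19–20 N downward. The foot met a hard stop: a further 0.8 mm of command moved it only 0.2 mm.
- **Pad under the foot:** the pressed deck first seated too low, with the bubble at about -14 mm, so the thin pad is under the foot.
- **Bubble:** it followed the turn. My last estimate is about -0.4 mm, and the two image directions gave -0.2 and -1.4 mm. Rougher estimates earlier differed by up to 3 mm before I corrected for viewing angle and refined the angle.
- **Bystanders:** I did not run a final before-and-after comparison. Nothing I moved came near them, and they looked in place in the side pictures.

**What disagreed or went less well**
- The fingertips showed about 25–30 mm higher in the side camera than the reported tool position implied. I set the grasp height from the pictures; no contact force appeared on the way down, which fits them.
- My first grip was upright on the tilted knob and built up a moment. I lifted, regripped tilted 2.9° to match, and pressed again.
- A residual moment of about 1.3 N m about x and 0.8 N m about y remained at the wrist at the end.

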